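Unlatch the shaker guard gate and park it open on its stay

ROBOT

A 6-joint arm with a two-finger parallel gripper is mounted at the origin on the work surface. World frame = base frame: x ahead of the robot, y to its left, z up, the work surface at z = 0. Lengths are in m, angles in degrees, forces in N, time in s.
With the tool pointing down it reaches from about 0.3 to 0.75 m from the base axis. Payload 8.5 kg.
Tool frame: the origin (TCP) lies at the very end of the fingers, on their centre line; the grasp point (between the pads) lies 19 mm behind it (env.hold_point_z is the distance from the TCP to the grasp point, in m); z points along the fingers, y is the line along which they close (so a half turn about z gives the same grasp; the last joint's range is limited). The gripper opens to 85 mm and grips with 20 to 120 N. Pads are 22 mm wide; open, the fingers measure 114 mm over their backs; the gripper's body (76 mm by 85 mm) begins 54 mm behind the grasp point. The pads swing forward as they close: fully open they stand 13 mm farther back than shut.
Start: joints at [-84.643, 21.807, 74.336, -0, 83.858, -12.336], TCP at [0.167, -0.524, 0.231] pointing down, gripper open.
Joint ranges: [-178.18, 178.18], [-50.72, 133.34], [12.68, 142.11], [-81.47, 261.47], [9.98, 163.14], [-165.26, 165.26]. Speed limits (degrees/s): [136.94, 136.94, 180, 180, 180, 180].

INTERFACE

Orientations are given as a 3x3 rotation matrix whose columns are the frame's x, y, z axes.
In Python, from rig import env, optics gives the robot as it stands.
- The arm moves only by the shell command python3 -m jog 'ROWS' [OPENING] [FORCE]. ROWS is JSON, a list of rows, each an object with "linear": the shift along the tool's x, y, z in units of 40 mm (1.0 is 40 mm), a list of three; "roll": the turn about the tool's z in units of 5 degrees (1.0 is 5 degrees). A call has 1 to 12 rows; each row shifts and turns the commanded pose from where the row before left it, along the tool's axes as they then stand; what a row does not reach is not made up. A row lasts 1/12 s, in which the tool goes at most 41.7 mm and 7.16 degrees, less where a joint would pass 70% of its speed; a pose out of reach is approached as far as the arm can. A call is refused whole if a number of a shift passes 1 or a number of a turn 1, either way. A call with a gripper value outside its range is refused whole. OPENING is the opening, from -1 (shut) to 1 (fully open), set as the call begins (- or left out, the last holds). The fingers move at their own pace and stop on an object; FORCE is the grip in N (left out, the last holds). Time passes only in rows, so rows that do not move let the fingers close. It gives the time, the measured TCP pose, the force, the opening and the grip force at its end, in the units of the state.
- env.observe(): the state, without advancing time (a new reading comes with each control period).
- optics.get_image(name): name is "side" or "top" or "wrist"; returns the picture (384x512x3 uint8, red, green, blue); there is no depth.
- optics.calibration(name): a dict with "fov_y" (degrees; the focal length in pixels is half the picture's height over the tangent of half this angle, whatever the lens; pixels are square), "cx", "cy" (the principal point, pixels), "T" (4x4, takes a point from camera to world coordinates). Camera axes: x right, y down, z forward; pixel columns grow to the right and rows downward; lengths in m; the calibration is good to about 2 mm. A picture is of the moment at which its call begins: read the wrist's pose just before it. calibration takes no time and is no camera call; for the wrist camera it gives the pose at the moment of the call.
- env.close_job(): hands the job in; it is judged then, once.
The state is a dict: "time_s": time; "q": joint angles; "qvel": joint speeds; "joint_efforts": joint torques, N m; "position": TCP position; "tool_rot": TCP orientation; "ft_force": force on the tool from outside, world axes, zero at the start; "wrist_torque": the same for the moment, N m; "grip_width": finger opening in m; "gripper_force": force on a finger pad.
Only numpy, scipy, OpenCV 4.12 (cv2) and the standard library are available. Lean on these libraries where they do the work, as an engineer would, in place of code of your own. Each camera call takes 0.05 s, during which the arm holds its last target. There are 200 camera calls.

TASK

Open the clear guard gate of the shaker bay so that the racks can be unloaded: with shut fingertips push the red thumb pad down until the latch bar lifts out of its catch, and swing the gate towards the robot, up against the back plate of the hold-open stay, then let the pad come up so that the bar drops into the stay's slot and holds the gate open by itself. Be gentle: work by the pad only (do not touch the bar), keep every push under 25 N, do not let the gate fly, and leave the racks, bottles and other things on the bench where they are.

Things in the scene. Friction and masses are not known exactly. Their poses are not given: they have to be found in the camera images.
- bay: shaker bay: grey base plate 300 x 290 mm with a low shaker and clear fence panels 136 mm high, fixed to the bench. Origin on the bench in the line of the shut gate, about midway along it; its x axis points into the bay (away from the robot), y along the shut gate towards the hinge, z up.
- gate (a joint): gate angle, rad: 0 = shut, grows as the gate opens towards the robot (clockwise from above: free end from the bay's -y direction to its -x direction at 1.57). Self-closing spring, 0.18 N m shut, 0.28 N m square open (about 2.5 to 4 N at the pad), lightly damped (0.25 N m s/rad). The bar meets the stay's back plate somewhere from 1.4 to 1.75.
- gate_hinge (a point): point on the gate's upright hinge axis, 158 mm above the bench, level with the floor of the resting pad. The gate (aluminium frame with a clear panel, 12 mm thick, top 138 mm above the bench, free end 185 mm from the axis) runs from here.
- pad_top (a point): centre of the top face of the red thumb pad's floor: 75 mm from the hinge axis, 158 mm above the bench at rest. Floor 46 mm along the gate x 44 mm across, with a 4 mm lip rising 14 mm along the outer (robot-side) edge only (inner face 18 mm from the centre): shut fingertips on the floor, moved outward, catch behind it and draw the gate open. y axis along the gate to the hinge, x to the inner side.
- thumb_pad: the red pad, one piece with the latch bar (they rock on a pivot 125 mm from the hinge axis). It goes down under about 1 to 3 N; what pushes or pulls it must stay under 25 N. Origin 3 mm below the floor's top face, axes as pad_top.
- latch (a joint): latch angle, rad: 0 = bar level (at rest, under its own weight), grows as the pad goes down and the bar's nose goes up; hard stop at 0.20 (pad centre 10 mm down). The bar clears the lugs of catch and stay only above about 0.16 (pad 8 mm down).
- latch_bar: steel latch bar 10 x 10 mm with a small brass weight on it, from the pivot to 217 mm from the hinge axis, centre 155 mm above the bench at rest. It falls by gravity when the pad is let up. The robot must not touch it.
- catch_slot (a point): centre of the catch's slot, 14 mm wide, between a yellow lug on the robot side (top 162 mm above the bench) and a taller back plate; the bar lies in it when the gate is shut.
- stay: hold-open stay: grey post on a 75 mm foot, about 205 mm from the hinge, axes as the bay's, origin under the post. Its head has a 14 mm slot: yellow lug at -y (top 162 mm up), rubber back plate at +y (top 194 mm). The head is clamped up to 16 mm to either side of the post (not measured: feel for the plate). The bar drops in only within 2 mm of the plate.
- green_rack: loose green tube rack 80 x 130 x 28 mm with capped tubes, on the shaker; origin under its centre. Leave alone.
- blue_rack: loose blue tube rack 85 x 120 x 28 mm, left of the bay; origin under its centre. Leave alone.
- tip_box: loose tip box with yellow lid 85 x 120 x 57 mm, right of the bay; origin under its centre. Leave alone.
- reagent_bottle: loose white bottle, 60 mm wide, 115 mm high; origin under its centre. Leave alone.
- small_bottle: loose white bottle, 40 mm wide, 65 mm high; origin under its centre. Leave alone.
- loose_cap: loose white screw cap, 36 mm wide, 14 mm high; origin under its centre. Leave alone.
- red_vial: loose vial lying down, 50 mm long, 14 mm thick, red cap; origin under its middle. Leave alone.
Things that resemble listed ones, but are neither listed nor needed, are in the scene too. Of the things that look like the stay, take the one that is nearest to the robot's base at the start.

How it is judged (in metres and radians):
On the way, in this order (a step that is already met when the one before it is completed fails the run):
1. the thumb pad is pressed and the bar is lifted out of the catch, the gate still shut (value of joint latch above 0.15 rad and value of joint gate below 0.15 rad and contact force between thumb_pad and the fingers above 0.5 N), for 0.1 s.
2. the gate is swung open past 1.2 rad by the pad (value of joint gate above 1.2 rad and contact force between thumb_pad and the fingers above 0.3 N), for 0.1 s.
At the end, for the whole second after the job is handed in: the gate stands open past 1.35 rad and still (under 0.05 rad/s), the bar is down (latch angle below 0.05 rad) in the stay's slot and bears on the stay (over 0.2 N), which alone holds the gate against its spring (value of joint gate above 1.35 rad and contact force between latch_bar and stay above 0.2 N and value of joint latch below 0.05 rad and velocity of joint gate between -0.05 and 0.05 rad/s); the robot touches nothing.
It fails at once if the thumb pad, the bay or the stay is pushed with more than 25 N (contact force between thumb_pad and anything else above 25 N or contact force between any of bay, stay and the arm above 25 N or contact force between any of bay, stay and the fingers above 25 N).
It fails at once if the bar is forced against the stay or the catch with more than 25 N (contact force between latch_bar and stay above 25 N or contact force between latch_bar and bay above 25 N).
It fails at once if the robot touches the latch bar (contact force between latch_bar and the fingers above 1 N or contact force between latch_bar and the arm above 1 N).
It fails at once if the gate flies open or shut (faster than 2 rad/s) (velocity of joint gate above 2 rad/s or velocity of joint gate below -2 rad/s).
It fails at once if a rack, bottle, box, cap or vial is moved by more than 20 mm (distance of any of green_rack, blue_rack, tip_box, reagent_bottle, small_bottle, loose_cap, red_vial from where it was at the start of the episode above 0.02 m).
It also fails if it takes over 64 s, if anything falls off the work surface, if the arm or the gripper's body presses on something with over 40 N, if the wrist force passes 120 N, or if a joint passes its speed limit or range.

## Working session

There is one attempt and no reset: what is moved stays moved. The work goes in short steps, Python scripts to look and compute and a shell command to move; the robot and the scene stay as the last step left them, time stands still between calls to the robot, and variables do not carry over. Pictures are saved under pics/ and viewed, at most 13 in all, crops included, and the job is handed in when it is done.

```bash
ls; mkdir -p pics; python3 - <<'E'
from rig import env, optics
import cv2,numpy as np
np.set_printoptions(precision=4,suppress=True)
s=env.observe();print(s['position'],s['tool_rot'],s['time_s'])
for n in('top','side'):
    c=optics.calibration(n);print(n,c)
    cv2.imwrite(f'pics/{n}0.png',cv2.resize(optics.get_image(n)[:,:,::-1],(800,600),interpolation=cv2.INTER_CUBIC))
E
```

```text
pics
[ 0.1671 -0.5237  0.2307] [[ 0.9527  0.3039 -0.0001]
 [ 0.3039 -0.9527  0.0015]
 [ 0.0003 -0.0015 -1.    ]] 0.0
top {'fov_y': 51.333633263482774, 'cx': 253.67324130307955, 'cy': 184.50315422657238, 'T': array([[ 0.0117, -0.997 ,  0.0769,  0.4384],
       [-0.9999, -0.0112,  0.0065,  0.0084],
       [-0.0056, -0.077 , -0.997 ,  1.2498],
       [ 0.    ,  0.    ,  0.    ,  1.    ]])}
side {'fov_y': 51.05982074825968, 'cx': 255.70250219830848, 'cy': 189.7199852324465, 'T': array([[-0.9464, -0.1777,  0.2697,  0.2025],
       [-0.3226,  0.5602, -0.763 ,  0.8928],
       [-0.0154, -0.8091, -0.5875,  0.7909],
       [ 0.    ,  0.    ,  0.    ,  1.    ]])}
```

View pics/top0.png

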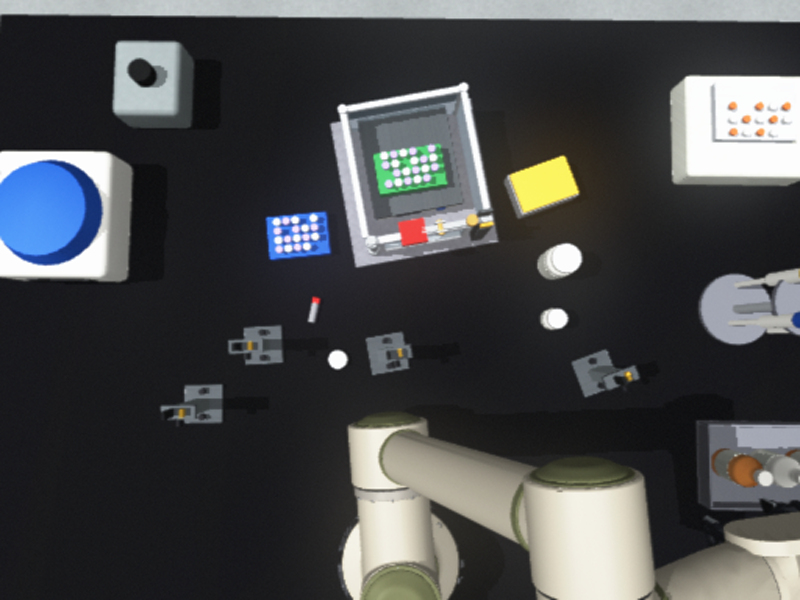

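View pics/side0.png

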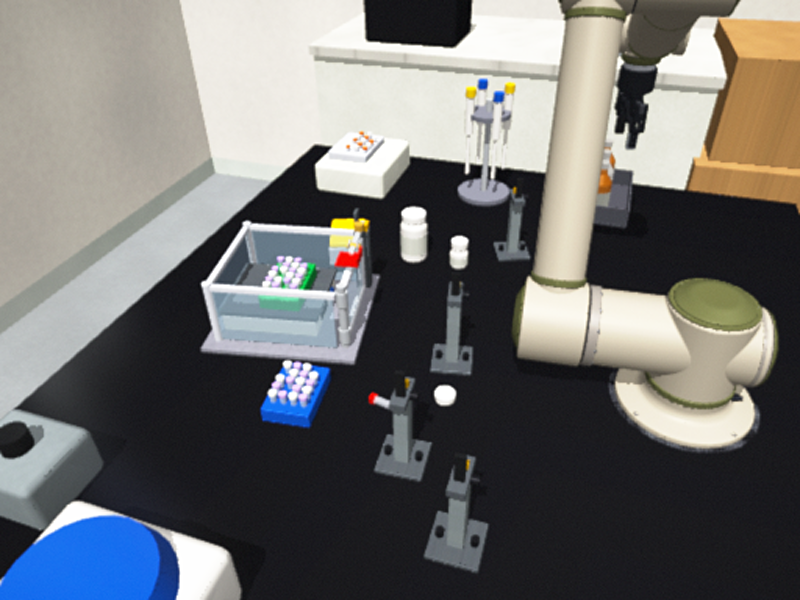

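Top view (800x600): red pad at (412,231), hinge knob at (374,243), catch at (480,222), and the nearest stay at (388,353) with its head at (400,352). The robot's base is at about (388,560). Next I measure these.

```bash
cat > h.py <<'E'
from rig import env, optics
import cv2,numpy as np
np.set_printoptions(precision=4,suppress=True)
def ray(n,u,v):
    c=optics.calibration(n);f=192/np.tan(np.radians(c['fov_y']/2))
    T=c['T'];d=T[:3,:3]@np.array([(u-c['cx'])/f,(v-c['cy'])/f,1.]);return T[:3,3],d
def onz(n,u,v,z):
    o,d=ray(n,u,v);return o+d*(z-o[2])/d[2]
def proj(n,p):
    c=optics.calibration(n);f=192/np.tan(np.radians(c['fov_y']/2))
    q=np.linalg.inv(c['T'])@np.r_[p,1];return f*q[:2]/q[2]+[c['cx'],c['cy']]
E
python3 - <<'E'
from h import *
def redmask(im):
    a=im.astype(int);return ((a[...,0]>130)&(a[...,1]<70)&(a[...,2]<70)).astype(np.uint8)
for n in('top','side'):
    im=optics.get_image(n);m=redmask(im)
    k,l,st,ce=cv2.connectedComponentsWithStats(m)
    for i in range(1,k):
        if st[i,4]>25: print(n,st[i],ce[i],onz(n,*ce[i],.158),cv2.minAreaRect(np.argwhere(l==i)[:,::-1].astype(np.float32)))
    if n=='top':
        cv2.imwrite('pics/c1.png',cv2.resize(im[125:250,200:330,::-1],None,fx=4.8,fy=4.8,interpolation=cv2.INTER_CUBIC))
s=1/1.5625
print('hinge',onz('top',374*s,243*s,.158));print('catch',onz('top',480*s,222*s,.17));print('stayhead',onz('top',400*s,352*s,.17),'foot',onz('top',388*s,353*s,.01))
for u,v in((343,108),(464,87)):print(onz('top',u*s,v*s,.14))
E
```

```text
top [259 147  14  10  66] [265.2424 152.3788] [ 0.6118 -0.0154  0.158 ] ((265.5, 151.5), (9.0, 13.0), 90.0)
side [215 159  17  12 128] [223.1172 165.8125] [ 0.6223 -0.013   0.158 ] ((223.0, 164.5), (11.0, 16.0), 90.0)
hinge [0.6023 0.0559 0.158 ]
catch [ 0.6395 -0.1294  0.17  ]
stayhead [0.4118 0.0079 0.17  ] foot [0.4056 0.0315 0.01  ]
[0.8528 0.1168 0.14  ]
[ 0.8943 -0.1037  0.14  ]
```

View pics/c1.png

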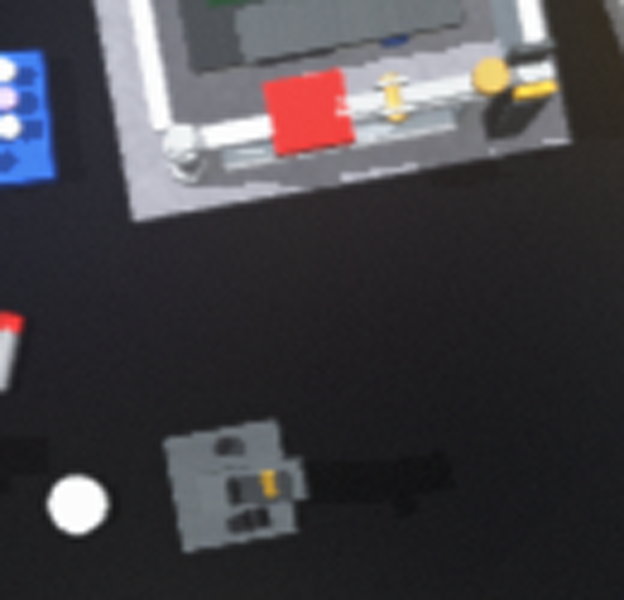

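Crop (offset (200,125), x4.8): pad corners are (263,83), (341,69), (355,139) and (277,155). The hinge knob is at (186,140) and the bar's catch lug at (535,90). On the stay, the yellow lug is at (268,484), the dark plate at about (242,490), and the foot spans (165,438) to (297,533).

```bash
python3 - <<'E'
from h import *
P=lambda u,v,z:onz('top',200+(u+.5)/4.8-.5,125+(v+.5)/4.8-.5,z)
c=[P(*p,.16) for p in((263,83),(341,69),(355,139),(277,155))]
print(np.array(c),np.mean(c,0))
d=(c[0]-c[1]+c[3]-c[2])[:2];ya=np.degrees(np.arctan2(*d[::-1]));print('y axis ang from pad',ya)
H=P(186,140,.158);print('hinge',H)
a=P(142,0,.138);
p=np.mean(c,0);print('hinge-pad',np.linalg.norm((H-p)[:2]),np.degrees(np.arctan2(H[1]-p[1],H[0]-p[0])))
l=P(535,90,.162);print('lug',l,np.linalg.norm((H-l)[:2]))
L=P(268,484,.162);W=P(242,490,.194);print('stay lug',L,'plate',W)
f=[P(*q,.01) for q in((165,438),(276,420),(297,533),(183,551))];print('foot',np.mean(f,0))
b=[P(134,221,.005),P(572,143,.005)];print('base edge',b,np.degrees(np.arctan2(*(b[0]-b[1])[1::-1])))
for q in(L,W):
  v=(q-H)[:2];print(np.linalg.norm(v),np.degrees(np.arctan2(v[1],v[0])))
im=optics.get_image('side');cv2.imwrite('pics/s1.png',cv2.resize(im[125:215,185:320,::-1],None,fx=5.5,fy=5.5,interpolation=cv2.INTER_CUBIC))
E
```

```text
[[ 0.6403  0.0149  0.16  ]
 [ 0.649  -0.0299  0.16  ]
 [ 0.6084 -0.0382  0.16  ]
 [ 0.5987  0.0064  0.16  ]] [ 0.6241 -0.0117  0.16  ]
y axis ang from pad 101.6066777828705
hinge [0.6071 0.0587 0.158 ]
hinge-pad 0.0724751957120135 103.55754470533215
lug [ 0.6376 -0.141   0.162 ] 0.20208368969436571
stay lug [0.4111 0.0094 0.162 ] plate [0.4085 0.0236 0.194 ]
foot [0.4061 0.0338 0.01  ]
base edge [array([0.577, 0.099, 0.005]), array([ 0.6315, -0.1868,  0.005 ])] 100.7947546168347
0.20212036921619925 -165.8683432260346
0.20173033872049603 -169.95868242821345
```

View pics/s1.png

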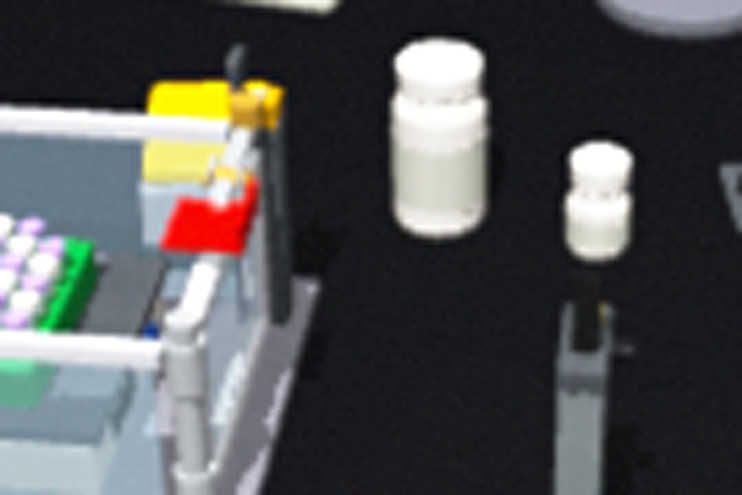

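The side crop agrees: pad at (212,222), with its lip on the robot side. Estimates are pad ≈ (0.623, -0.0125, 0.158), gate y axis at 101.2° and hinge ≈ (0.6085, 0.061). I'll move over the pad with the fingers shut.

```bash
python3 -m jog '[{"linear":[0,0,-0.5]},{"linear":[0.72,-0.42,-0.3]},{"linear":[0.72,-0.42,-0.2]},{"linear":[0.72,-0.42,0]},{"linear":[0.72,-0.42,0]},{"linear":[0.72,-0.42,0]},{"linear":[0.72,-0.42,0]},{"linear":[0.72,-0.42,0]},{"linear":[0.72,-0.42,0]},{"linear":[0.72,-0.42,0]},{"linear":[0.72,-0.42,0]},{"linear":[0.72,-0.42,0]}]' -1 40
python3 -m jog '[{"linear":[0.72,-0.42,0]},{"linear":[0.72,-0.42,0]},{"linear":[0.72,-0.42,0]},{"linear":[0.72,-0.42,0]},{"linear":[0.72,-0.42,0]},{"linear":[0.72,-0.42,0]},{"linear":[0.72,-0.42,0]},{"linear":[0.72,-0.42,0]},{"linear":[0.72,-0.42,0]},{"linear":[0,0,0],"roll":-1},{"linear":[0,0,0],"roll":-1},{"linear":[0,0,0],"roll":-1}]'
python3 -m jog '[{"linear":[0,0,0],"roll":-1},{"linear":[0,0,0],"roll":-1},{"linear":[0,0,0],"roll":-1},{"linear":[0,0,0],"roll":-1},{"linear":[0,0,0],"roll":-1},{"linear":[0,0,0],"roll":-1},{"linear":[0,0,0],"roll":-1},{"linear":[0,0,0],"roll":-1},{"linear":[0,0,0],"roll":-1},{"linear":[0,0,0],"roll":-1},{"linear":[0,0,0],"roll":-1},{"linear":[0,0,0],"roll":-1}]'
python3 -m jog '[{"linear":[0,0,0],"roll":-1},{"linear":[0,0,0],"roll":-1},{"linear":[0,0,0],"roll":-1},{"linear":[0,0,0],"roll":-1},{"linear":[0,0,0],"roll":-1},{"linear":[0,0,0],"roll":-1},{"linear":[0,0,0],"roll":-1},{"linear":[0,0,0],"roll":-1},{"linear":[0,0,0],"roll":-1},{"linear":[0,0,0],"roll":-1},{"linear":[0,0,0],"roll":-1},{"linear":[0,0,0],"roll":-1}]'
python3 -m jog '[{"linear":[0,0,0],"roll":-1},{"linear":[0,0,0],"roll":-1},{"linear":[0,0,0],"roll":-1},{"linear":[0,0,0],"roll":-1},{"linear":[0,0,0],"roll":-1},{"linear":[0,0,0],"roll":-1},{"linear":[0,0,0],"roll":-1},{"linear":[0,0,0],"roll":-0.7},{"linear":[0,0,0]},{"linear":[0,0,0]}]'
cat > st.py <<'E'
from h import *
import sys
s=env.observe();R=s['tool_rot'];p=s['position']
H=np.array([.6085,.061])
print('t',s['time_s'],'p',p,'yaw y',np.degrees(np.arctan2(R[1,1],R[0,1])),'q',s['q'],'F',s['ft_force'],'T',s['wrist_torque'],s['grip_width'])
v=p[:2]-H;print('r',np.hypot(*v),'theta',np.radians(-78.8)-np.arctan2(v[1],v[0]))
if len(sys.argv)>3:
  g=np.array([float(x) for x in sys.argv[1:4]]);print('units',R.T@(g-p)/.04)
E
python3 st.py .623 -.0125 .18
```

```text
time_s: 1.25
position: [0.1671, -0.5239, 0.2312]
tool_rot: [[0.209, 0.978, -0.0], [0.978, -0.209, 0.0], [0.0, -0.0, -1.0]]
ft_force: [-0.0, 0.1, -0.1]
grip_width: 0.0855
gripper_force: 0.0
time_s: 2.25
position: [0.1672, -0.5239, 0.2312]
tool_rot: [[-0.742, 0.67, -0.0], [0.67, 0.742, 0.0], [0.0, 0.0, -1.0]]
ft_force: [0.0, 0.6, -0.2]
grip_width: 0.0853
gripper_force: 0.0
t 2.25 p [ 0.1672 -0.5239  0.2312] yaw y 47.94133181761268 q [ -84.6417   21.8153   74.3471    0.0006   83.8568 -132.5831] F [ 0.0092  0.6138 -0.1534] T [ 0.047  -0.0579 -0.0116] 0.08531106472604066
r 0.7327329002452241 theta 0.8418872445355621
units [ 0.1032 17.1263  1.2834]invalid input
invalid input
invalid input
```

Rows need both keys, so only the pure-roll calls ran. The current pose is fine to continue from.

```bash
python3 -m jog '[{"linear":[0,0,-0.5],"roll":0},{"linear":[0,0.8,-0.3],"roll":0},{"linear":[0,0.85,0],"roll":0},{"linear":[0,0.85,0],"roll":0},{"linear":[0,0.85,0],"roll":0},{"linear":[0,0.85,0],"roll":0},{"linear":[0,0.85,0],"roll":0},{"linear":[0,0.85,0],"roll":0},{"linear":[0,0.85,0],"roll":0},{"linear":[0,0.85,0],"roll":0},{"linear":[0,0.85,0],"roll":0},{"linear":[0,0.85,0],"roll":0}]' -1 40 && python3 -m jog '[{"linear":[0,0.85,0],"roll":0},{"linear":[0,0.85,0],"roll":0},{"linear":[0,0.85,0],"roll":0},{"linear":[0,0.85,0],"roll":0},{"linear":[0,0.85,0],"roll":0},{"linear":[0,0.85,0],"roll":0},{"linear":[0,0.85,0],"roll":0},{"linear":[0,0.85,0],"roll":0},{"linear":[0,0.4,0],"roll":0},{"linear":[0,0.3,0],"roll":0},{"linear":[0.1,0,0],"roll":-1},{"linear":[0,0,0],"roll":-1}]' >/dev/null && python3 -m jog '[{"linear":[0,0,0],"roll":-1},{"linear":[0,0,0],"roll":-1},{"linear":[0,0,0],"roll":-1},{"linear":[0,0,0],"roll":-1},{"linear":[0,0,0],"roll":-1},{"linear":[0,0,0],"roll":-1},{"linear":[0,0,0],"roll":-1},{"linear":[0,0,0],"roll":-1},{"linear":[0,0,0],"roll":-0.7},{"linear":[0,0,0],"roll":0},{"linear":[0,0,0],"roll":0}]' 
python3 st.py .623 -.0125 .18
```

```text
time_s: 3.25
position: [0.4184, -0.2474, 0.2634]
tool_rot: [[-0.74, 0.673, 0.0], [0.673, 0.74, -0.0], [-0.0, -0.0, -1.0]]
ft_force: [0.2, -1.1, -0.2]
grip_width: -0.0002
gripper_force: 0.0
time_s: 5.17
position: [0.6164, -0.0247, 0.2633]
tool_rot: [[-0.981, -0.192, -0.0], [-0.192, 0.981, -0.0], [0.0, -0.0, -1.0]]
ft_force: [-0.2, 0.9, 0.7]
grip_width: -0.0001
gripper_force: 0.0
t 5.1667 p [ 0.6164 -0.0247  0.2633] yaw y 101.04527958889786 q [ -13.2758   27.7339   59.2968   -0.0058   92.9812 -114.3214] F [-0.1948  0.917   0.7114] T [ 0.0309  0.0133 -0.0305] -0.00011529011714151371
r 0.08608415732131328 theta 0.10413221450114962
units [-0.2221  0.2681  2.0826]
```

```bash
python3 -m jog '[{"linear":[-0.11,0.14,0.5],"roll":0},{"linear":[-0.11,0.13,0.5],"roll":0},{"linear":[0,0,0.5],"roll":0},{"linear":[0,0,0.25],"roll":0},{"linear":[0,0,0],"roll":0},{"linear":[0,0,0],"roll":0},{"linear":[0,0,0],"roll":0}]'
python3 - <<'E'
from h import *
w=optics.get_image('wrist');s=optics.get_image('side')
print(proj('wrist',[.623,-.0125,.158]),proj('wrist',env.observe()['position']))
a=cv2.resize(s[120:210,180:280,::-1],(427,384),interpolation=cv2.INTER_CUBIC)
cv2.imwrite('pics/w2.png',cv2.resize(np.hstack([w[:,:,::-1][:,60:430],a]),(797,384)))
E
```

```text
time_s: 5.75
position: [0.6235, -0.0123, 0.1948]
tool_rot: [[-0.981, -0.193, 0.002], [-0.193, 0.981, -0.001], [-0.002, -0.001, -1.0]]
ft_force: [0.2, -0.7, 0.8]
grip_width: -0.0001
gripper_force: 0.0
[259.3626 224.9604] [259.5796 252.9999]
```

View pics/w2.png

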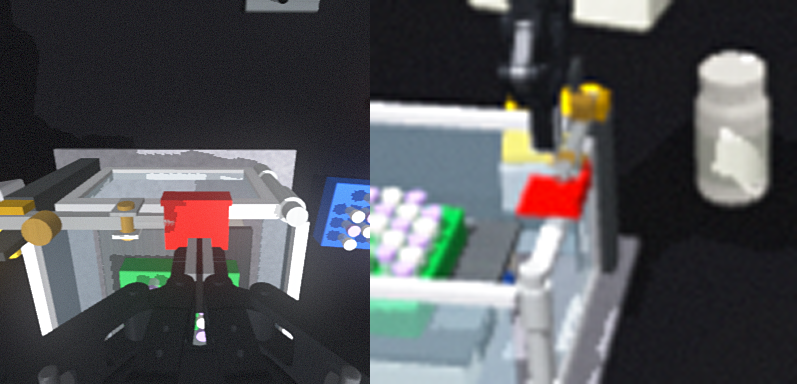

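Wrist view: the pad spans columns 162–230 and rows 192–249 of the crop, with the fingers' column at about 200, so they are within 2–3 mm of centred. Now I descend to just above the floor, then go down gently.

```bash
python3 -m jog '[{"linear":[0,0,0.3],"roll":0},{"linear":[0,0,0.3],"roll":0},{"linear":[0,0,0.15],"roll":0},{"linear":[0,0,0],"roll":0},{"linear":[0,0,0],"roll":0}]'|grep -E "pos|force"
python3 -m jog '[{"linear":[0,0,0.03],"roll":0},{"linear":[0,0,0.03],"roll":0},{"linear":[0,0,0],"roll":0},{"linear":[0,0,0],"roll":0}]'|grep -E "pos|ft_force"
python3 -m jog '[{"linear":[0,0,0.03],"roll":0},{"linear":[0,0,0.03],"roll":0},{"linear":[0,0,0],"roll":0},{"linear":[0,0,0],"roll":0}]'|grep -E "pos|ft_force"
python3 -m jog '[{"linear":[0,0,0.03],"roll":0},{"linear":[0,0,0.03],"roll":0},{"linear":[0,0,0],"roll":0},{"linear":[0,0,0],"roll":0}]'|grep -E "pos|ft_force"
```

```text
position: [0.6232, -0.0121, 0.1639]
ft_force: [0.4, -0.2, 0.7]
gripper_force: 0.0
position: [0.6231, -0.012, 0.1612]
ft_force: [0.7, -0.4, -1.4]
position: [0.623, -0.012, 0.1584]
ft_force: [0.4, 0.2, -0.5]
position: [0.6231, -0.012, 0.1562]
ft_force: [0.1, 0.7, 2.7]
```

```bash
for i in 1; do python3 -m jog '[{"linear":[0,0,0.03],"roll":0},{"linear":[0,0,0.03],"roll":0},{"linear":[0,0,0],"roll":0},{"linear":[0,0,0],"roll":0}]'|grep -E "pos|ft_force"
python3 -m jog '[{"linear":[0,0,0.025],"roll":0},{"linear":[0,0,0],"roll":0},{"linear":[0,0,0],"roll":0}]'|grep -E "pos|ft_force"
python3 -m jog '[{"linear":[0,0,0.025],"roll":0},{"linear":[0,0,0],"roll":0},{"linear":[0,0,0],"roll":0}]'|grep -E "pos|ft_force"; done
```

```text
position: [0.6231, -0.012, 0.1537]
ft_force: [0.8, 0.3, 1.9]
position: [0.6231, -0.012, 0.1527]
ft_force: [0.4, 0.4, 2.3]
position: [0.6231, -0.0121, 0.1517]
ft_force: [0.3, 0.1, 1.7]
```

```bash
python3 -m jog '[{"linear":[0,0,0.0125],"roll":0},{"linear":[0,0,0],"roll":0},{"linear":[0,0,0],"roll":0}]'|grep -E "pos|ft_force"
python3 -m jog '[{"linear":[0,0,0.0125],"roll":0},{"linear":[0,0,0],"roll":0},{"linear":[0,0,0],"roll":0}]'|grep -E "pos|ft_force"
```

```text
position: [0.6231, -0.012, 0.1512]
ft_force: [1.0, 0.5, 1.8]
position: [0.6231, -0.0121, 0.1507]
ft_force: [0.8, -1.2, 0.9]
```

```bash
python3 -m jog '[{"linear":[0,0,0.0125],"roll":0},{"linear":[0,0,0],"roll":0},{"linear":[0,0,0],"roll":0}]'|grep -E "pos|ft_force"; python3 st.py
```

```text
position: [0.6231, -0.0121, 0.1502]
ft_force: [0.6, -0.2, 1.9]
t 8.85 p [ 0.6231 -0.0121  0.1502] yaw y 101.18821649008765 q [ -11.9769   32.7455   69.3356   -0.0045   77.9184 -113.1642] F [ 0.6276 -0.1642  1.88  ] T [-0.1102 -0.0499 -0.0735] 0.00028520064364966654
r 0.07451266650075426 theta -0.0011142886166406463
```

```bash
for k in 1; do python3 -m jog '[{"linear":[0,0,0.0125],"roll":0},{"linear":[0,0,0],"roll":0},{"linear":[0,0,0],"roll":0}]'|grep -E "pos|ft_force"; done
```

```text
position: [0.623, -0.012, 0.1497]
ft_force: [0.7, 0.0, 1.9]
```

```bash
python3 -m jog '[{"linear":[0,0,0.0125],"roll":0},{"linear":[0,0,0],"roll":0},{"linear":[0,0,0],"roll":0}]'|grep -E "pos|ft_force"; python3 - <<'E'
from h import *
s=optics.get_image('side')
cv2.imwrite('pics/s3.png',cv2.resize(s[130:190,200:260,::-1],(600,600),interpolation=cv2.INTER_CUBIC))
E
```

```text
position: [0.623, -0.012, 0.1492]
ft_force: [1.1, -1.1, 1.9]
```

View pics/s3.png

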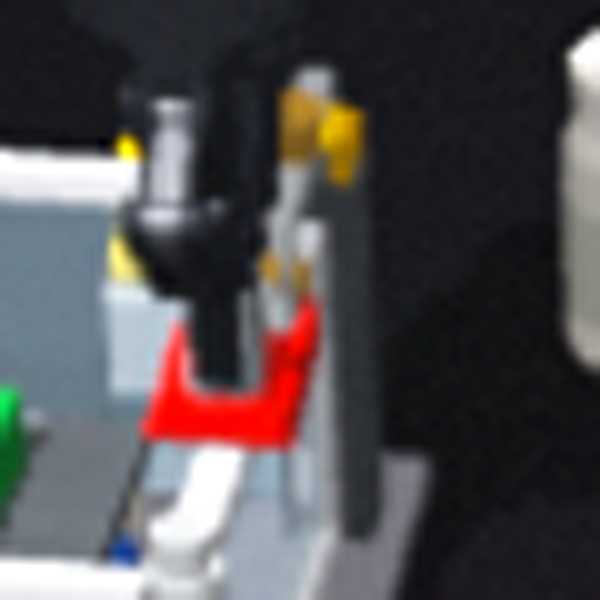

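The fingers stand on the pad at (225,380). The bar's nose, at (315,80), is now above the yellow lug at (345,140). I'll go on until I feel the stop.

```bash
python3 -m jog '[{"linear":[0,0,0.0125],"roll":0},{"linear":[0,0,0],"roll":0},{"linear":[0,0,0],"roll":0}]'|grep -E "pos|ft_force"
```

```text
position: [0.623, -0.012, 0.1487]
ft_force: [-0.2, -0.0, 2.0]
```

```bash
python3 -m jog '[{"linear":[0,0,0.0125],"roll":0},{"linear":[0,0,0],"roll":0},{"linear":[0,0,0],"roll":0}]'|grep -E "pos|ft_force"
```

```text
position: [0.6231, -0.012, 0.1485]
ft_force: [-0.6, -1.0, 5.1]
```

The stop is felt at 5 N. Next I slide outward until the lip engages.

```bash
python3 -m jog '[{"linear":[0.03,0,0],"roll":0},{"linear":[0.03,0,0],"roll":0},{"linear":[0.03,0,0],"roll":0},{"linear":[0.03,0,0],"roll":0},{"linear":[0,0,0],"roll":0},{"linear":[0,0,0],"roll":0}]'|grep -E "pos|ft_force"
```

```text
position: [0.6183, -0.0128, 0.1484]
ft_force: [2.2, 1.9, 6.4]
```

```bash
python3 -m jog '[{"linear":[0.03,0,0],"roll":0},{"linear":[0.03,0,0],"roll":0},{"linear":[0.03,0,0],"roll":0},{"linear":[0,0,0],"roll":0},{"linear":[0,0,0],"roll":0}]'|grep -E "pos|ft_force"; python3 st.py
```

```text
position: [0.6148, -0.0134, 0.1485]
ft_force: [1.6, 1.1, 5.4]
t 10.8167 p [ 0.6148 -0.0134  0.1485] yaw y 101.19916953902883 q [ -12.2745   32.0443   70.9765    0.0246   76.9639 -113.4792] F [1.5712 1.1312 5.4071] T [ 0.2956 -0.355  -0.0418] -2.9218238242497254e-05
r 0.07467380552924577 theta 0.11075136316005718
```

```bash
python3 -m jog '[{"linear":[0.041,0.004,0],"roll":0.25},{"linear":[0.041,0.004,0],"roll":0.25},{"linear":[0.041,0.004,0],"roll":0.25},{"linear":[0.041,0.004,0],"roll":0.25},{"linear":[0.041,0.004,0],"roll":0.25},{"linear":[0.041,0.004,0],"roll":0.25},{"linear":[0,0,0],"roll":0}]'|grep -E "pos|ft_force"; python3 st.py
python3 - <<'E'
from h import *
s=optics.get_image('side');t=optics.get_image('top')
a=cv2.resize(s[120:200,190:270,::-1],(400,400),interpolation=cv2.INTER_CUBIC)
b=cv2.resize(t[120:200,230:310,::-1],(400,400),interpolation=cv2.INTER_CUBIC)
cv2.imwrite('pics/s4.png',np.hstack([a,b]))
E
```

```text
position: [0.6049, -0.0138, 0.1485]
ft_force: [2.3, 2.0, 5.4]
t 11.4 p [ 0.6049 -0.0138  0.1485] yaw y 93.64356147294235 q [ -12.5137   31.1061   72.7483    0.0294   76.1295 -106.1643] F [2.2527 2.0314 5.4186] T [ 0.3656 -0.3845 -0.0059] 0.0002401874536595273
r 0.07484533752614314 theta 0.24399831733862776
```

View pics/s4.png

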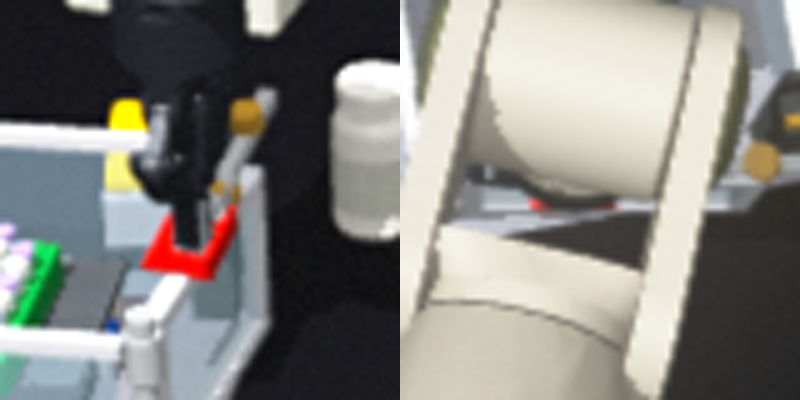

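The gate has begun to open, and the bar is out and clear of the catch. The brass weight is at (762,160) in the top half. Continuing along the arc.

```bash
for i in 1; do python3 -m jog '[{"linear":[0.041,0.004,0],"roll":0.25},{"linear":[0.041,0.004,0],"roll":0.25},{"linear":[0.041,0.004,0],"roll":0.25},{"linear":[0.041,0.004,0],"roll":0.25},{"linear":[0.041,0.004,0],"roll":0.25},{"linear":[0.041,0.004,0],"roll":0.25},{"linear":[0.041,0.004,0],"roll":0.25},{"linear":[0.041,0.004,0],"roll":0.25},{"linear":[0.041,0.004,0],"roll":0.25},{"linear":[0.041,0.004,0],"roll":0.25},{"linear":[0.041,0.004,0],"roll":0.25},{"linear":[0.041,0.004,0],"roll":0.25}]'>/dev/null; python3 st.py
python3 -m jog '[{"linear":[0.041,0.004,0],"roll":0.25},{"linear":[0.041,0.004,0],"roll":0.25},{"linear":[0.041,0.004,0],"roll":0.25},{"linear":[0.041,0.004,0],"roll":0.25},{"linear":[0.041,0.004,0],"roll":0.25},{"linear":[0.041,0.004,0],"roll":0.25},{"linear":[0.041,0.004,0],"roll":0.25},{"linear":[0.041,0.004,0],"roll":0.25},{"linear":[0.041,0.004,0],"roll":0.25},{"linear":[0.041,0.004,0],"roll":0.25},{"linear":[0.041,0.004,0],"roll":0.25},{"linear":[0.041,0.004,0],"roll":0.25}]'>/dev/null; python3 st.py;done
```

```text
t 12.5 p [ 0.586  -0.0109  0.1486] yaw y 78.64036625186938 q [-12.6489  29.2967  76.0965   0.0316  74.5051 -91.2976] F [4.3733 2.5253 6.0022] T [ 0.3526 -0.8025  0.0414] -0.00032767495015496043
r 0.07538633077341003 theta 0.4988638752456349
t 13.5 p [ 0.5681 -0.0033  0.1486] yaw y 63.635579753706395 q [-12.2697  27.6272  79.1391  -0.0035  73.1065 -75.9042] F [3.6071 0.4917 5.5829] T [ 0.0586 -0.6718 -0.0341] 0.00018725933906026075
r 0.07596187350919338 theta 0.7565542300169759
```

```bash
for i in 1; do python3 -m jog '[{"linear":[0.041,0.006,0],"roll":0.25},{"linear":[0.041,0.006,0],"roll":0.25},{"linear":[0.041,0.006,0],"roll":0.25},{"linear":[0.041,0.006,0],"roll":0.25},{"linear":[0.041,0.006,0],"roll":0.25},{"linear":[0.041,0.006,0],"roll":0.25},{"linear":[0.041,0.006,0],"roll":0.25},{"linear":[0.041,0.006,0],"roll":0.25},{"linear":[0.041,0.006,0],"roll":0.25},{"linear":[0.041,0.006,0],"roll":0.25},{"linear":[0.041,0.006,0],"roll":0.25},{"linear":[0.041,0.006,0],"roll":0.25}]'>/dev/null; python3 st.py
python3 -m jog '[{"linear":[0.041,0.006,0],"roll":0.25},{"linear":[0.041,0.006,0],"roll":0.25},{"linear":[0.041,0.006,0],"roll":0.25},{"linear":[0.041,0.006,0],"roll":0.25},{"linear":[0.041,0.006,0],"roll":0.25},{"linear":[0.041,0.006,0],"roll":0.25},{"linear":[0.041,0.006,0],"roll":0.25},{"linear":[0.041,0.006,0],"roll":0.25},{"linear":[0.041,0.006,0],"roll":0.25},{"linear":[0.041,0.006,0],"roll":0.25},{"linear":[0,0,0],"roll":0},{"linear":[0,0,0],"roll":0}]'>/dev/null; python3 st.py;done
```

```text
t 14.5 p [0.5532 0.0093 0.1487] yaw y 48.62899239280553 q [-11.2642  26.2755  81.5677  -0.0645  72.0304 -59.8734] F [ 4.6317 -1.3412  5.065 ] T [-0.3566 -0.6904  0.0237] 0.00027973393944714275
r 0.07568222287046669 theta 1.0151277573894302
t 15.5 p [0.5434 0.023  0.1486] yaw y 36.191173118734966 q [-10.0183  25.4516  83.0409  -0.0693  71.4371 -46.1875] F [ 2.4697 -1.6767  6.4571] T [-0.3461 -0.4076  0.0289] 1.9982613078107716e-05
r 0.075334305019332 theta 1.237827172313039
```

```bash
python3 -m jog '[{"linear":[0.041,0.006,0],"roll":0.25},{"linear":[0.041,0.006,0],"roll":0.25},{"linear":[0.041,0.006,0],"roll":0.25},{"linear":[0.041,0.006,0],"roll":0.25},{"linear":[0.041,0.006,0],"roll":0.25},{"linear":[0.041,0.006,0],"roll":0.25},{"linear":[0.041,0.006,0],"roll":0.25},{"linear":[0.041,0.006,0],"roll":0.25},{"linear":[0,0,0],"roll":0},{"linear":[0,0,0],"roll":0}]'>/dev/null; python3 st.py
python3 - <<'E'
from h import *
w=optics.get_image('wrist');s=optics.get_image('side')
a=cv2.resize(s[130:230,220:320,::-1],(400,400),interpolation=cv2.INTER_CUBIC)
b=cv2.resize(w[:,:,::-1],(400,400),interpolation=cv2.INTER_AREA)
cv2.imwrite('pics/s5.png',np.hstack([a,b]))
E
```

```text
t 16.3333 p [0.5381 0.035  0.1486] yaw y 26.186087194952286 q [ -8.82    25.0332  83.7811  -0.089   71.1209 -34.9773] F [ 1.8677 -2.985   6.9159] T [-0.4418 -0.3611 -0.0101] 0.00019981879591643775
r 0.07500751090897255 theta 1.4126281993638934
```

View pics/s5.png

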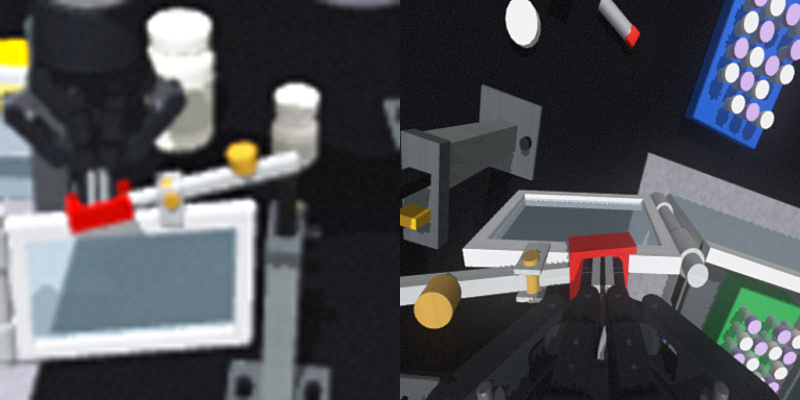

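The gate is at about 1.31 rad. The bar is raised (nose at (295,160) in the side half) and short of the stay's slot at (290,215). I'll continue in smaller steps, watching the force.

```bash
python3 -m jog '[{"linear":[0.03,0.004,0],"roll":0.18},{"linear":[0.03,0.004,0],"roll":0.18},{"linear":[0.03,0.004,0],"roll":0.18},{"linear":[0.02,0.003,0],"roll":0.12},{"linear":[0.02,0.003,0],"roll":0.12},{"linear":[0,0,0],"roll":0}]'>/dev/null; python3 st.py
```

```text
t 16.9333 p [0.5366 0.0399 0.1486] yaw y 22.256422158058424 q [ -8.3106  24.9302  83.9648  -0.1065  71.0404 -30.5324] F [ 1.9125 -3.1844  6.0792] T [-0.5254 -0.303   0.0043] 0.0002521795328584132
r 0.07490254639727104 theta 1.4807418697149821
```

```bash
python3 -m jog '[{"linear":[0.01,0.0015,0],"roll":0.06},{"linear":[0.01,0.0015,0],"roll":0.06},{"linear":[0.01,0.0015,0],"roll":0.06},{"linear":[0,0,0],"roll":0},{"linear":[0,0,0],"roll":0}]'>/dev/null; python3 st.py
```

```text
t 17.35 p [0.5364 0.041  0.1486] yaw y 21.382394808979516 q [ -8.1953  24.9139  83.9926  -0.1064  71.0304 -29.5431] F [ 1.6393 -3.0514  7.0018] T [-0.6166 -0.3361 -0.0302] -0.0003173566399208365
r 0.07485631068843572 theta 1.4959433867667646
```

```bash
python3 -m jog '[{"linear":[0.01,0.0015,0],"roll":0.06},{"linear":[0.01,0.0015,0],"roll":0.06},{"linear":[0,0,0],"roll":0},{"linear":[0,0,0],"roll":0}]'>/dev/null; python3 st.py
```

```text
t 17.6833 p [0.5362 0.0418 0.1486] yaw y 20.781580272180516 q [ -8.1137  24.9026  84.0118  -0.1102  71.0239 -28.8594] F [ 1.8436 -3.9508  7.2987] T [-0.621  -0.3325  0.0107] 0.0003433854422754164
r 0.07483966928173773 theta 1.50649104559655
```

```bash
cat > chk.py <<'E'
from h import *
import sys
s=env.observe();R=s['tool_rot'];p=s['position'];f=R.T@s['ft_force'];v=p[:2]-[.6085,.061]
print('%.2f'%s['time_s'],p,'theta %.4f'%(np.radians(-78.8)-np.arctan2(v[1],v[0])),'tool F',f)
sys.exit(-f[0]>6.5 or -f[2]>11)
E
python3 -m jog '[{"linear":[0.01,0.0015,0],"roll":0.06},{"linear":[0.01,0.0015,0],"roll":0.06},{"linear":[0,0,0],"roll":0},{"linear":[0,0,0],"roll":0}]'>/dev/null; python3 chk.py && python3 -m jog '[{"linear":[0.01,0.0015,0],"roll":0.06},{"linear":[0.01,0.0015,0],"roll":0.06},{"linear":[0,0,0],"roll":0},{"linear":[0,0,0],"roll":0}]'>/dev/null&& python3 chk.py && python3 -m jog '[{"linear":[0.01,0.0015,0],"roll":0.06},{"linear":[0.01,0.0015,0],"roll":0.06},{"linear":[0,0,0],"roll":0},{"linear":[0,0,0],"roll":0}]'>/dev/null&& python3 chk.py && python3 -m jog '[{"linear":[0.01,0.0015,0],"roll":0.06},{"linear":[0.01,0.0015,0],"roll":0.06},{"linear":[0,0,0],"roll":0},{"linear":[0,0,0],"roll":0}]'>/dev/null&& python3 chk.py
```

```text
18.02 [0.536  0.0426 0.1486] theta 1.5177 tool F [-3.7185  0.2197 -6.5731]False
```

```bash
sed -i 's/sys.exit(\(.*\))$/sys.exit(int(\1))/' chk.py
python3 -m jog '[{"linear":[0.01,0.0015,0],"roll":0.06},{"linear":[0.01,0.0015,0],"roll":0.06},{"linear":[0,0,0],"roll":0},{"linear":[0,0,0],"roll":0}]'>/dev/null; python3 chk.py && python3 -m jog '[{"linear":[0.01,0.0015,0],"roll":0.06},{"linear":[0.01,0.0015,0],"roll":0.06},{"linear":[0,0,0],"roll":0},{"linear":[0,0,0],"roll":0}]'>/dev/null&& python3 chk.py && python3 -m jog '[{"linear":[0.01,0.0015,0],"roll":0.06},{"linear":[0.01,0.0015,0],"roll":0.06},{"linear":[0,0,0],"roll":0},{"linear":[0,0,0],"roll":0}]'>/dev/null&& python3 chk.py && python3 -m jog '[{"linear":[0.01,0.0015,0],"roll":0.06},{"linear":[0.01,0.0015,0],"roll":0.06},{"linear":[0,0,0],"roll":0},{"linear":[0,0,0],"roll":0}]'>/dev/null&& python3 chk.py && python3 -m jog '[{"linear":[0.01,0.0015,0],"roll":0.06},{"linear":[0.01,0.0015,0],"roll":0.06},{"linear":[0,0,0],"roll":0},{"linear":[0,0,0],"roll":0}]'>/dev/null&& python3 chk.py
```

```text
18.35 [0.5358 0.0433 0.1486] theta 1.5279 tool F [-4.3237  0.014  -7.288 ]
18.68 [0.5356 0.0442 0.1486] theta 1.5390 tool F [-3.8168  0.268  -5.8229]
19.02 [0.5355 0.0449 0.1486] theta 1.5497 tool F [-4.2682  0.6916 -7.0024]
19.35 [0.5354 0.0457 0.1486] theta 1.5602 tool F [-4.3458  1.0964 -7.6485]
19.68 [0.5352 0.0465 0.1486] theta 1.5712 tool F [-4.0337  0.3818 -6.9563]
```

```bash

python3 -m jog '[{"linear":[0.01,0.0015,0],"roll":0.06},{"linear":[0.01,0.0015,0],"roll":0.06},{"linear":[0,0,0],"roll":0},{"linear":[0,0,0],"roll":0}]'>/dev/null; python3 chk.py && python3 -m jog '[{"linear":[0.01,0.0015,0],"roll":0.06},{"linear":[0.01,0.0015,0],"roll":0.06},{"linear":[0,0,0],"roll":0},{"linear":[0,0,0],"roll":0}]'>/dev/null&& python3 chk.py && python3 -m jog '[{"linear":[0.01,0.0015,0],"roll":0.06},{"linear":[0.01,0.0015,0],"roll":0.06},{"linear":[0,0,0],"roll":0},{"linear":[0,0,0],"roll":0}]'>/dev/null&& python3 chk.py && python3 -m jog '[{"linear":[0.01,0.0015,0],"roll":0.06},{"linear":[0.01,0.0015,0],"roll":0.06},{"linear":[0,0,0],"roll":0},{"linear":[0,0,0],"roll":0}]'>/dev/null&& python3 chk.py && python3 -m jog '[{"linear":[0.01,0.0015,0],"roll":0.06},{"linear":[0.01,0.0015,0],"roll":0.06},{"linear":[0,0,0],"roll":0},{"linear":[0,0,0],"roll":0}]'>/dev/null&& python3 chk.py&& python3 -m jog '[{"linear":[0.01,0.0015,0],"roll":0.06},{"linear":[0.01,0.0015,0],"roll":0.06},{"linear":[0,0,0],"roll":0},{"linear":[0,0,0],"roll":0}]'>/dev/null&& python3 chk.py
```

```text
20.02 [0.5351 0.0473 0.1486] theta 1.5817 tool F [-4.1186  1.4589 -7.6821]
20.35 [0.535  0.0481 0.1486] theta 1.5926 tool F [-4.8362  0.4711 -7.6379]
20.68 [0.5349 0.0489 0.1486] theta 1.6033 tool F [-3.8235 -0.4076 -7.217 ]
21.02 [0.5348 0.0497 0.1486] theta 1.6140 tool F [-4.05   -0.4358 -6.8328]
21.35 [0.5347 0.0505 0.1486] theta 1.6247 tool F [-4.555   0.6653 -5.9257]
21.68 [0.5346 0.051  0.1486] theta 1.6315 tool F [-4.8881  0.3154 -7.3398]
```

```bash

python3 -m jog '[{"linear":[0.01,0.0015,0],"roll":0.06},{"linear":[0,0,0],"roll":0},{"linear":[0,0,0],"roll":0}]'>/dev/null; python3 chk.py && python3 -m jog '[{"linear":[0.01,0.0015,0],"roll":0.06},{"linear":[0,0,0],"roll":0},{"linear":[0,0,0],"roll":0}]'>/dev/null&& python3 chk.py && python3 -m jog '[{"linear":[0.01,0.0015,0],"roll":0.06},{"linear":[0,0,0],"roll":0},{"linear":[0,0,0],"roll":0}]'>/dev/null&& python3 chk.py
python3 - <<'E'
from h import *
w=optics.get_image('wrist');s=optics.get_image('side')
a=cv2.resize(s[150:200,260:310,::-1],(400,400),interpolation=cv2.INTER_CUBIC)
b=cv2.resize(w[130:330,0:250,::-1],(400,400),interpolation=cv2.INTER_CUBIC)
cv2.imwrite('pics/s6.png',np.hstack([a,b]))
E
```

```text
21.93 [0.5346 0.051  0.1486] theta 1.6324 tool F [-7.2811 -0.0655 -6.7032]
```

View pics/s6.png

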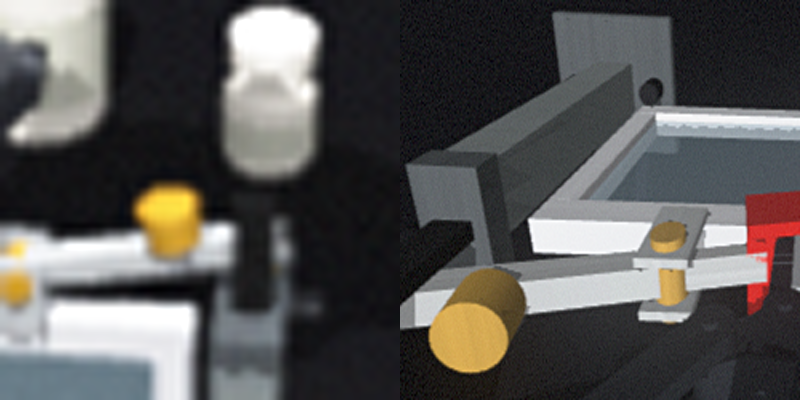

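The tangential force rose to 7.3 N with no movement, and the picture shows the bar against the tall plate. Now I let the pad up slowly while keeping the pull.

```bash

python3 -m jog '[{"linear":[0.004,0,-0.02],"roll":0},{"linear":[0,0,-0.02],"roll":0},{"linear":[0,0,-0.02],"roll":0},{"linear":[0,0,-0.02],"roll":0},{"linear":[0,0,-0.02],"roll":0},{"linear":[0,0,0],"roll":0}]'>/dev/null; python3 chk.py
python3 -m jog '[{"linear":[0,0,-0.02],"roll":0},{"linear":[0,0,-0.02],"roll":0},{"linear":[0,0,-0.02],"roll":0},{"linear":[0,0,-0.02],"roll":0},{"linear":[0,0,-0.02],"roll":0},{"linear":[0,0,0],"roll":0}]'>/dev/null; python3 chk.py
python3 -m jog '[{"linear":[0,0,-0.02],"roll":0},{"linear":[0,0,-0.02],"roll":0},{"linear":[0,0,-0.02],"roll":0},{"linear":[0,0,0],"roll":0},{"linear":[0,0,0],"roll":0},{"linear":[0,0,0],"roll":0}]'>/dev/null; python3 chk.py
```

```text
22.53 [0.5342 0.051  0.1518] theta 1.6331 tool F [-8.2142 -0.0959 -1.134 ]
23.03 [0.5338 0.051  0.1555] theta 1.6330 tool F [-9.0435 -0.8377 -0.849 ]
23.53 [0.5336 0.0509 0.1578] theta 1.6326 tool F [-9.4448 -2.0225  0.0353]
```

```bash

python3 -m jog '[{"linear":[-0.004,0,-0.02],"roll":0},{"linear":[-0.004,0,-0.02],"roll":0},{"linear":[0,0,-0.02],"roll":0},{"linear":[0,0,0],"roll":0}]'>/dev/null; python3 chk.py
python3 - <<'E'
from h import *
w=optics.get_image('wrist');s=optics.get_image('side')
a=cv2.resize(s[150:200,240:290+20,::-1],(560,400),interpolation=cv2.INTER_CUBIC)
b=cv2.resize(w[130:330,0:250,::-1],(240,400),interpolation=cv2.INTER_AREA)
cv2.imwrite('pics/s7.png',np.hstack([a,b]))
E
```

```text
23.87 [0.5334 0.0509 0.1599] theta 1.6325 tool F [-8.3636 -2.3353  1.5977]
```

View pics/s7.png

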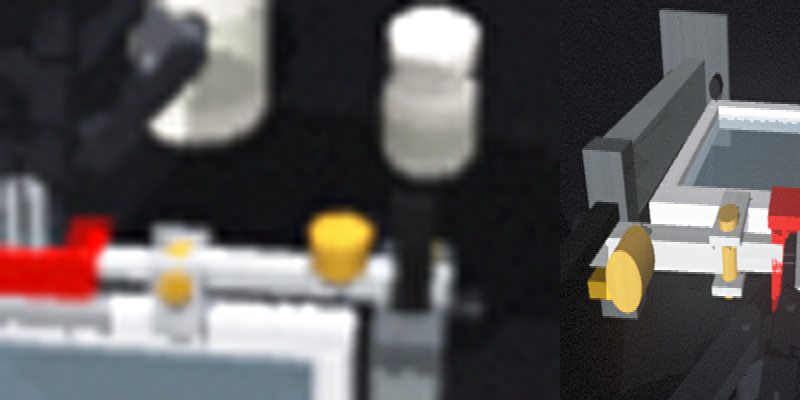

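The bar is level and lies in the stay's slot, with its nose showing beyond the head at (445,285). I'll ease off inward, then lift clear.

```bash

python3 -m jog '[{"linear":[-0.015,0,0],"roll":0},{"linear":[-0.015,0,0],"roll":0},{"linear":[-0.015,0,0],"roll":0},{"linear":[-0.015,0,0],"roll":0},{"linear":[-0.015,0,0],"roll":0},{"linear":[-0.015,0,0],"roll":0},{"linear":[-0.015,0,0],"roll":0},{"linear":[-0.015,0,0],"roll":0},{"linear":[-0.015,0,0],"roll":0},{"linear":[-0.015,0,0],"roll":0},{"linear":[0,0,0],"roll":0},{"linear":[0,0,0],"roll":0}]'>/dev/null; python3 chk.py
```

```text
24.97 [0.5358 0.0468 0.161 ] theta 1.5729 tool F [-0.3793  0.3326  0.9006]
```

```bash

python3 -m jog '[{"linear":[0,0,-0.05],"roll":0},{"linear":[0,0,-0.1],"roll":0},{"linear":[0,0,-0.2],"roll":0},{"linear":[0,0,-0.4],"roll":0},{"linear":[0,0,-0.5],"roll":0},{"linear":[0,0,-0.5],"roll":0},{"linear":[0,0,-0.5],"roll":0},{"linear":[0,0,-0.3],"roll":0},{"linear":[0,0,0],"roll":0},{"linear":[0,0,0],"roll":0},{"linear":[0,0,0],"roll":0},{"linear":[0,0,0],"roll":0}]'>/dev/null; python3 chk.py
python3 - <<'E'
from h import *
w=optics.get_image('wrist');s=optics.get_image('side')
a=cv2.resize(s[130:230,220:320,::-1],(400,400),interpolation=cv2.INTER_CUBIC)
b=cv2.resize(w[:,:,::-1],(400,400),interpolation=cv2.INTER_AREA)
cv2.imwrite('pics/s8.png',np.hstack([a,b]))
E
```

```text
25.97 [0.5354 0.0468 0.262 ] theta 1.5743 tool F [-0.2378 -0.5775  0.5971]
```

View pics/s8.png

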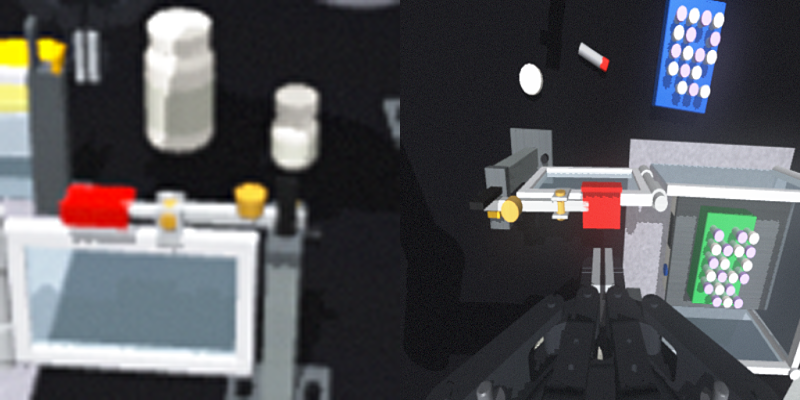

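The gate stands open with the bar level in the slot (side (300,212), wrist (500,205)), the gripper is clear, and nothing else appears to have moved.

```bash
python3 -c "
from rig import env
print(env.close_job())"
```

```text
the job is handed in; nothing more can be done
None
```

I opened the gate to about 1.5 rad by the pad and handed the job in at about 26 s: the last images show the bar level in the stay's slot, holding the gate with the gripper clear; the hand-in returned no verdict.

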